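# Invert the rinsed beaker onto the free drying peg

## Robot

A 6-joint arm with a two-finger parallel gripper is mounted at the origin on a cart in front of the work surface, level with it; the furniture and walls round the work are solid. World frame = base frame: x ahead of the robot, y to its left, z up, the work surface at z = 0. Lengths are in m, angles in rad, forces in N, time in s.
With the tool pointing down it reaches from about 0.375 to 0.925 m from the base axis. Payload 5.7 kg.
Tool frame: the origin (TCP) lies at the very end of the fingers, on their centre line; the grasp point (between the pads) lies 19 mm behind it (grip_depth is the distance from the TCP to the grasp point, in m); z points along the fingers, x is the direction in which the jaws open and shut, and the axes are right-handed (so a half turn about z gives the same grasp; the last joint's range is limited). The gripper opens to 88 mm and grips with 3 to 60 N. Pads are 20 mm wide; open, the fingers measure 115 mm over their backs; the gripper's body (75 mm by 178 mm) begins 61 mm behind the grasp point.
Start: joints at [-1.314, 0.359, 1.51, -0, 1.272, -0.115], TCP at [0.218, -0.559, 0.223] pointing down, gripper open.
Joint ranges: [-2.97, 2.97], [-1.01, 2.36], [0.21, 2.38], [-0.96, 4.11], [0.2, 2.71], [-2.98, 2.98]. Speed limits (rad/s): [2.39, 2.39, 3.14, 3.14, 3.14, 3.14].

## Interface

Orientations are given as a unit quaternion [x, y, z, w].
In Python, from rig import * gives the robot as it stands.
- The arm moves only by the tool move_arm, never from a script. Its argument "increments" is a list of rows, each a list of 5 numbers: the shift along the world's x, y, z in cm, then the turn about the world's z in degrees, then the finger opening in cm, from 0 to 8.78. In form: [[x, y, z, roll, gripper], ...]. A call has 1 to 20 rows; each row shifts and turns the commanded pose from where the row before left it; what a row does not reach is not made up. A row lasts 1/10 s, in which the tool goes at most 50 mm and 8.59 degrees, less where a joint would pass 70% of its speed; a pose out of reach is approached as far as the arm can. A call is refused whole if a number of a shift passes 5 or a number of a turn 8.59, either way. A call with a gripper value outside its range is refused whole. The fingers move at their own pace and stop on an object; "grip_force" is the grip in N (left out, the last holds). Time passes only in rows, so rows that do not move let the fingers close. It gives the time, the measured TCP pose, the force and the opening at its end, in the units of the state.
- observe(): the state, without advancing time (a new reading comes with each control period).
- capture(name): name is "side" or "top"; returns (picture, depth): 384x512x3 uint8, red, green, blue; 384x512 float32, m along the optical axis (not along the pixel's ray), 0 where there is no reading.
- camera_params(name): a dict with "mtx" (3x3 intrinsics, pixels), "extrinsics" (4x4, takes a point from camera to world coordinates). Camera axes: x right, y down, z forward; pixel columns grow to the right and rows downward; lengths in m; the calibration is good to about 2 mm. A picture is of the moment at which its call begins. camera_params takes no time and is no camera call.
- finish_job(): hands the job in, once; it reports no verdict.
The state is a dict: "t": time; "q": joint angles; "qvel": joint speeds; "effort": joint torques, N m; "position": TCP position; "eef_rot": TCP orientation; "wrist_force": force on the tool from outside, world axes, zero at the start; "wrist_torque": the same for the moment, N m; "grip_width": finger opening in m.
Only numpy, scipy, OpenCV 4.12 (cv2) and the standard library are available. Lean on these libraries where they do the work, as an engineer would, in place of code of your own. Each camera call takes 0.05 s, during which the arm holds its last target.

## Task

A rinsed small glass beaker lies slantwise in the blue draining cradle. Turn it fully upside down and lower it over the empty drying peg until its rim sits flat on the white foot, without dropping it, then let go. Do not knock the beaker that is already drying on the other peg.

Things in the scene. Friction and masses are not known exactly. Their poses are not given: they have to be found in the camera images.
- beaker: Small clear glass beaker lying in a fixed blue cradle, axis sloping 30 degrees down to the mouth, which points away from the robot within 20 degrees. 60 mm from bottom to rim, outside diameter 48 mm, 52 mm at the rim, spout on top; bore at least 26 mm, 44 mm at the mouth; about 84 g. Origin: in the outer bottom face, 3.5 mm off the axis (axis at x = 0, y = -3.5 mm); +z to the mouth, +y to the spout.
- beaker_mouth (a point): Centre of that beaker's mouth: on its axis, in the plane of the rim, 35 mm above the worktop at the start; axes as the beaker (+z out of the mouth). Grip across the 48 mm diameter 15 to 45 mm behind this point. The cradle (100 x 56 mm base) holds it from below: a V trough only 36 mm wide and a low lip before the rim; lift the beaker straight up.
- peg_free: Empty drying-peg stand, fixed: round white foot, 88 mm diameter, its flat top (seat for the rim) 14 mm above the worktop; in its middle an upright round-tipped blue peg, 11 mm diameter, top 59 mm above the worktop. Origin: centre of the foot's underside; +z up. To the right of the lying beaker; the identical stand with the other beaker is 13 to 25 cm from it, on either side.
- beaker_dry: Second small glass beaker of the same shape and size, already upside down on the other drying-peg stand; it sits firmly and is not to be touched. Origin: in its outer bottom face, now its top, 74 mm above the worktop, 3.5 mm off its axis; +z points down.
Things that resemble listed ones, but are neither listed nor needed, are in the scene too. Leave any turquoise or yellow look-alike of the peg_free alone.

How it is judged:
By the outcome, as a careful person would: the job done as asked, in the order asked, and still so for the second after the job is handed in, with the robot touching nothing.
It also fails if it takes over 37 s, if anything falls off the work surface, if the arm or the gripper's body presses on something with over 40 N, if the wrist force passes 120 N, or if a joint passes its speed limit or range.

## Working session

There is one attempt and no reset: what is moved stays moved. The work goes in short steps, Python scripts to look and compute and a tool call to move; the robot and the scene stay as the last step left them, time stands still between calls to the robot, and variables do not carry over. Pictures are saved under pics/ and viewed, and the job is handed in when it is done.

Besides the shell and the picture viewer there is one more tool, called as name([rows], argument=value, ...), one row to a line, values as JSON. move_arm: Moves the arm, as the interface text tells. Its arguments: {"type":"object","properties":{"increments":{"type":"array","items":{"type":"array","items":{"type":"number"}}},"grip_force":{"type":"number"}},"required":["increments"]}

```bash
ls -la; mkdir -p pics
cat > h.py <<'E'
from rig import *
import numpy as np, cv2
def snap(n,tag):
    im,d=capture(n); cv2.imwrite(f'pics/{tag}.png',im[:,:,::-1]); np.savez(f'pics/{tag}.npz',im=im,d=d); return im,d
def ray(n,u,v):
    P=camera_params(n);K=P['mtx'];T=P['extrinsics']
    r=T[:3,:3]@np.linalg.solve(K,[u,v,1.]); return T[:3,3],r
def onplane(n,u,v,z):
    c,r=ray(n,u,v); return c+r*(z-c[2])/r[2]
def pt(n,u,v,d):
    c,r=ray(n,u,v); return c+r*d
def proj(n,p):
    P=camera_params(n);q=np.linalg.inv(P['extrinsics'])@np.append(p,1);x=P['mtx']@q[:3];return x[:2]/x[2]
E
python3 - <<'E'
from h import *
print(observe())
for n in('side','top'):
    snap(n,n+'0');p=camera_params(n);print(p['mtx'].round(1).tolist(),p['extrinsics'].round(3).tolist())
E
```

```text
total 12
drwxr-xr-x  3 agent agent 4096 Dec  6 04:40 .
drwxr-xr-x 23 root  root  4096 Dec  6 04:40 ..
drwxr-xr-x  2 agent agent 4096 Dec  6 04:40 pics
{'t': 0.0, 'q': array([-1.31410221e+00,  3.59468241e-01,  1.51141148e+00, -4.01326567e-06,
        1.27250232e+00, -1.15043063e-01]), 'qvel': array([ 0.00047591,  0.00050061,  0.00123816,  0.00047575, -0.00134306,
       -0.00164611]), 'effort': array([ 3.33254129e-04, -5.15369046e+01, -2.70725030e+01,  6.78376621e-02,
        3.49053147e-02, -1.71994839e-04]), 'position': array([ 0.21778988, -0.55834616,  0.22183946]), 'eef_rot': array([ 8.25601149e-01, -5.64253439e-01, -6.77083736e-04, -5.84839088e-04]), 'wrist_force': array([0.67311562, 0.56437818, 0.05555231]), 'wrist_torque': array([-0.00831478,  0.02306846,  0.01847478]), 'grip_width': 0.08777891236482573}
[[403.2, 0.0, 253.3], [0.0, 403.2, 184.1], [0.0, 0.0, 1.0]] [[1.0, 0.014, -0.001, 0.534], [0.008, -0.543, 0.84, -0.79], [0.011, -0.84, -0.543, 0.539], [0.0, 0.0, 0.0, 1.0]]
[[395.4, 0.0, 253.8], [0.0, 395.4, 185.1], [0.0, 0.0, 1.0]] [[0.015, -0.998, 0.064, 0.436], [-1.0, -0.016, -0.014, -0.054], [0.015, -0.064, -0.998, 1.111], [0.0, 0.0, 0.0, 1.0]]
```

View pics/side0.png

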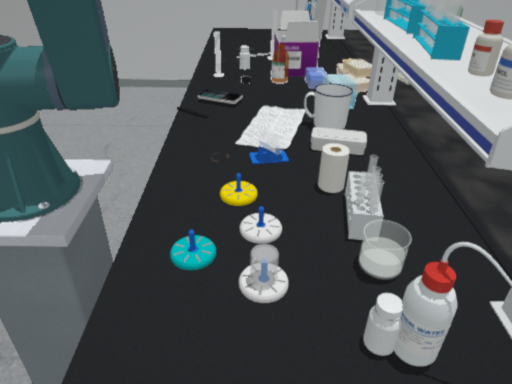

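View pics/top0.png

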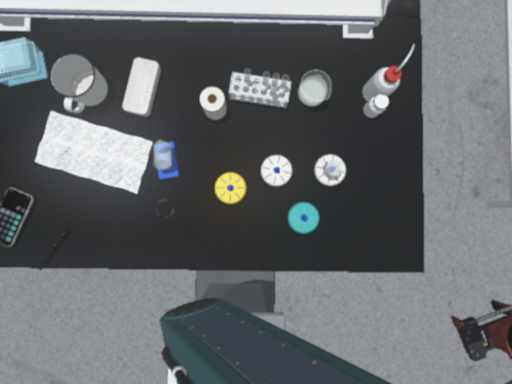

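Run:
```python
from h import *
a=np.load('pics/side0.npz');b=np.load('pics/top0.npz')
A=cv2.resize(a['im'][125:180,235:305],None,fx=8,fy=8,interpolation=cv2.INTER_CUBIC)
B=cv2.resize(b['im'][130:190,140:190],None,fx=9,fy=9,interpolation=cv2.INTER_CUBIC)
cv2.imwrite('pics/zs.png',A[:,:,::-1]);cv2.imwrite('pics/zt.png',B[:,:,::-1])
for n,pts in(('side',[(268,152),(261,228),(263,285),(239,195),(193,253)]),('top',[(165,160),(277,170),(331,170),(230,187),(304,217)])):
    D=(a if n=='side' else b)['d']
    for u,v in pts: print(n,u,v,onplane(n,u,v,.014).round(3),pt(n,u,v,D[v,u]).round(3))
```

```text
side 268 152 [0.572 0.186 0.014] [0.571 0.167 0.024]
side 261 228 [ 0.55  -0.143  0.014] [ 0.55  -0.144  0.014]
side 263 285 [ 0.553 -0.299  0.014] [ 0.552 -0.309  0.025]
side 239 195 [ 0.501 -0.024  0.014] [ 0.501 -0.023  0.013]
side 193 253 [ 0.421 -0.221  0.014] [ 0.421 -0.219  0.013]
top 165 160 [0.572 0.179 0.014] [0.564 0.165 0.08 ]
top 277 170 [ 0.549 -0.133  0.014] [ 0.545 -0.13   0.057]
top 331 170 [ 0.552 -0.284  0.014] [ 0.545 -0.272  0.074]
top 230 187 [ 0.5   -0.003  0.014] [ 0.497 -0.005  0.057]
top 304 217 [ 0.42  -0.21   0.014] [ 0.42  -0.204  0.056]
```

View pics/zs.png

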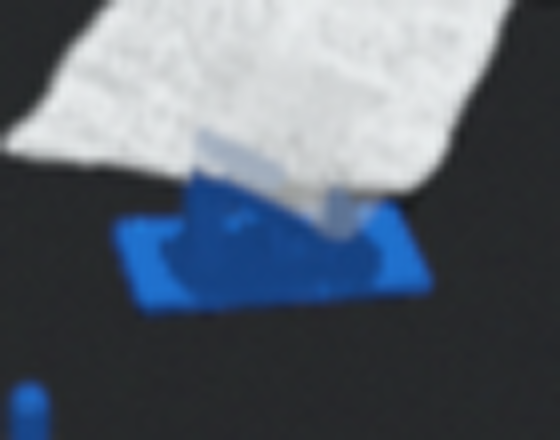

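View pics/zt.png

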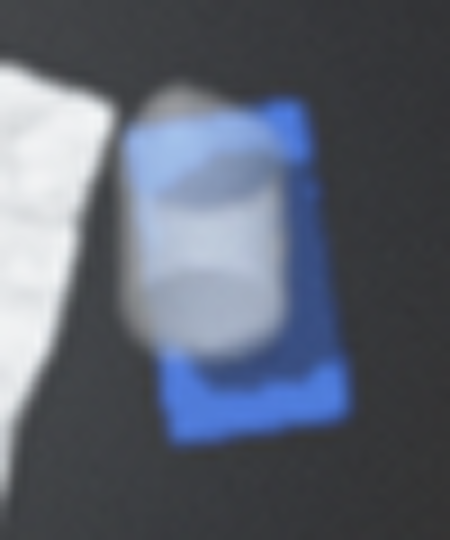

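Run:
```python
from h import *
for n,(u0,u1,v0,v1) in(('side',(235,305,125,180)),('top',(140,190,130,190))):
    z=np.load(f'pics/{n}0.npz');im=z['im'];d=z['d']
    hsv=cv2.cvtColor(im,cv2.COLOR_RGB2HSV)
    m=np.zeros(im.shape[:2],np.uint8);m[v0:v1,u0:u1]=((hsv[...,0]>100)&(hsv[...,0]<125)&(hsv[...,1]>150)&(hsv[...,2]>90))[v0:v1,u0:u1]*255
    c=max(cv2.findContours(m,0,2)[0],key=cv2.contourArea);h=cv2.convexHull(c)
    ap=cv2.approxPolyDP(h,2.5,True)[:,0]
    for p in ap: print(n,p,onplane(n,*p,.008).round(4),pt(n,*p,d[p[1],p[0]]).round(3))
    # point cloud above
    V,U=np.mgrid[v0:v1,u0:u1];V=V.ravel();U=U.ravel()
    P=np.array([pt(n,u,v,d[v,u]) for u,v in zip(U,V)]);np.save(f'pics/pc_{n}.npy',P)
    H=P[:,2].reshape(v1-v0,u1-u0)
    print((H[::3,::3]*1000).round().astype(int))
```

```text
side [249 153] [0.5199 0.1895 0.008 ] [ 0.52   0.205 -0.001]
side [259 147] [0.5476 0.2259 0.008 ] [0.547 0.17  0.037]
side [284 150] [0.6175 0.2099 0.008 ] [ 0.619  0.226 -0.   ]
side [288 161] [0.6247 0.1479 0.008 ] [0.626 0.159 0.002]
side [252 163] [0.5288 0.1345 0.008 ] [0.529 0.141 0.004]Traceback (most recent call last):
  File "<stdin>", line 11, in <module>
  File "h.py", line 11, in pt
    c,r=ray(n,u,v); return c+r*d
        ~~~^^^^^^^
  File "h.py", line 6, in ray
    P=camera_params(n);K=P['mtx'];T=P['extrinsics']
ValueError: time passes only in moves, steps and waits
```

```bash
cat > h2.py <<'E'
import re
s=open('h.py').read()
s=s.replace("def snap","import pickle,os\nif not os.path.exists('cam.pkl'):\n    pickle.dump({n:camera_params(n) for n in('side','top')},open('cam.pkl','wb'))\nCP=pickle.load(open('cam.pkl','rb'))\ndef snap").replace("P=camera_params(n)","P=CP[n]")
open('h.py','w').write(s)
E
python3 h2.py
cat > m.py <<'E'
from h import *
np.set_printoptions(linewidth=220)
for n,(u0,u1,v0,v1) in(('side',(235,305,125,180)),('top',(140,190,130,190))):
    z=np.load(f'pics/{n}0.npz');im=z['im'];d=z['d']
    hsv=cv2.cvtColor(im,cv2.COLOR_RGB2HSV)
    m=np.zeros(im.shape[:2],np.uint8);m[v0:v1,u0:u1]=((hsv[...,0]>100)&(hsv[...,0]<125)&(hsv[...,1]>150)&(hsv[...,2]>90))[v0:v1,u0:u1]*255
    c=max(cv2.findContours(m,0,2)[0],key=cv2.contourArea);h=cv2.convexHull(c)
    ap=cv2.approxPolyDP(h,2.5,True)[:,0]
    for p in ap: print(n,p,onplane(n,*p,.008).round(4),pt(n,*p,d[p[1],p[0]]).round(3))
    V,U=np.mgrid[v0:v1,u0:u1];V=V.ravel();U=U.ravel()
    P=np.array([pt(n,u,v,d[v,u]) for u,v in zip(U,V)]);np.save(f'pics/pc_{n}.npy',P)
    H=P[:,2].reshape(v1-v0,u1-u0)
    print((H[::2,::3]*1000).round().astype(int))
E
python3 m.py; python3 -c "from h import *;print(observe()['t'])"
```

```text
side [249 153] [0.5199 0.1895 0.008 ] [ 0.52   0.205 -0.001]
side [259 147] [0.5476 0.2259 0.008 ] [0.547 0.17  0.037]
side [284 150] [0.6175 0.2099 0.008 ] [ 0.619  0.226 -0.   ]
side [288 161] [0.6247 0.1479 0.008 ] [0.626 0.159 0.002]
side [252 163] [0.5288 0.1345 0.008 ] [0.529 0.141 0.004]
[[ -2  -2  -2  -2  -1   4   2  11   5   4   6   5   1   1   3   4 539   3   1   6   5   1   0   1]
 [ -1  -1  -3   1  -1   3   1   6   5   6   9   5   4   4   7   9   6   4   9   6   2  -3  -2   0]
 [ -2  -2  -1  -1   4   4   6   4   4   9   5   6   2   5   7   5   8   3   5   3   5   0  -2  -2]
 [ -3  -1   2  -1   7   8   8   5  10  74  80  82   6   2   4   6   6  10   3   5   3  -1  -2  -1]
 [ -2   1   2   5  11  11   7   8   8  69  77  81  78   4   9   4   5   6   4   1   3  -1   0  -1]
 [  0   1  -1   2   5   9   9 539   6  67  74  77  76  72  68   8   4   4   3   3   0  -2  -1  -2]
 [ -1  -1   3   5   3   2   6   6  58  65  74  74  71  70  66  63  62  61   5   2   1  -2  -2  -2]
 [  1   0   3   9   8   1   4   6  55  62  69  69  67  66  64  60  60  58   8  -2   0  -1  -2   0]
 [ -1   3   
[... 3124 characters left out ...]
3  2 -3  2 70 69 68 66 64 63 10  4  1  2  1 -1]
 [ 5  7  1  2 -2 64 60 61 60 55 57  6  4 -2  1  4  2]
 [ 6  4  0  1  3 -2 56 53 54 53  5  5  9  0  0  4  0]
 [ 3  1  0 -4 -2  3  8 48 19 11  7  5  3 -2  0  4  0]
 [ 7  5  3  3  1 -1  5  9  3  5  3  5  5  2 -1 -1  3]
 [12  0 -1  3  2 -1  8  4  6  3  8  7 11  0 -1  2 -3]
 [ 6  1 -2 -2  2 -2  7  5  6  6  8  8  5 -3 -1  2  1]
 [ 7  4  3  0 -3 -2  4  5  7 -4  0  2 -1  2  0  2 -1]
 [ 4  0 -1 -1 -3  1  2  0  0  2  1  2  2  0 -1  2  0]
 [ 0  3 -3 -2 -2 -3  0 -5  4  0  1 -2  2 -1 -1  3 -2]
 [-1  1  3  4  0  1 -1  0  2 -2 -3  5  3  2  4  1  1]
 [ 0 -2  0 -2  1  1  3 -1  0 -1  0  3  1  2 -4 -1  2]
 [ 3  1  1  1  3 -2  2  2 -3  0 -1  1  2  0  2 -1  3]]
0.1
```

```bash
cat > fit.py <<'E'
from h import *
from scipy.optimize import least_squares
def cloud(n):
    P=np.load(f'pics/pc_{n}.npy'); return P[(P[:,2]>.035)&(P[:,2]<.11)&(P[:,0]<.64)&(P[:,0]>.5)]
def axis(y,p): return np.array([np.cos(y)*np.cos(p),np.sin(y)*np.cos(p),-np.sin(p)])
def run(P,tag):
    x=np.array([np.deg2rad(9),np.deg2rad(30),.165,.057]) # yaw,pitch, y and z of axis at x=.575
    def f(x,Q=None):
        Q=K if Q is None else Q
        a=axis(x[0],x[1]);c=np.array([.575,x[2],x[3]]);w=Q-c
        return np.linalg.norm(w-np.outer(w@a,a),axis=1)-.024
    for it in range(6):
        a=axis(x[0],x[1]);c=np.array([.575,x[2],x[3]])
        K=P
        K=K[np.abs(f(x))<(.012 if it<2 else .004)]
        x=least_squares(f,x,loss='soft_l1',f_scale=.002).x
    a=axis(x[0],x[1]);c=np.array([.575,x[2],x[3]])
    s=(P-c)@a
    print(tag,len(P),len(K),'yaw %.1f pitch %.1f'%tuple(np.rad2deg(x[:2])),'at x=.575',x[2:].round(4),'rms',f(x).std().round(4),
      'extent',np.percentile(s,[1,3,97,99]).round(4))
    for q in ((.035-c[2])/a[2],): print('  mouth from z=35:',(c+a*q).round(4),'s',q.round(4))
    print('  end by extent',(c+a*np.percentile(s,1.5)).round(4),(c+a*np.percentile(s,98.5)).round(4))
T,S=cloud('top'),cloud('side')
run(T,'top');run(S,'side');run(np.vstack([T,S]),'both')
for n,(uv) in(('side',(261,228)),('top',(277,170))):
    z=np.load(f'pics/{n}0.npz');im=z['im'].astype(int);m=np.zeros(im.shape[:2],np.uint8)
    u,v=uv;m[v-25:v+25,u-25:u+25]=(im.min(2)>110)[v-25:v+25,u-25:u+25]
    c=max(cv2.findContours(m,0,1)[0],key=cv2.contourArea);e=cv2.fitEllipse(c);print(n,e,onplane(n,*e[0],.012).round(4))
    d=z['d'];ys,xs=np.nonzero(m);Q=np.array([pt(n,a,b,d[b,a]) for a,b in zip(xs,ys)]);print(' foot heights',np.median(Q[:,2]).round(4),'mid',((Q.max(0)+Q.min(0))/2).round(4),(Q.max(0)-Q.min(0)).round(3))
    hs=cv2.cvtColor(z['im'],cv2.COLOR_RGB2HSV);b=np.zeros_like(m);b[v-25:v+15,u-15:u+15]=((hs[...,0]>100)&(hs[...,0]<125)&(hs[...,1]>150))[v-25:v+15,u-15:u+15]
    ys,xs=np.nonzero(b);Q=np.array([pt(n,a,c2,d[c2,a]) for a,c2 in zip(xs,ys)]);print(' peg',len(Q),np.median(Q,0).round(4),Q[:,2].max())
E
python3 fit.py
```

```text
top 496 367 yaw 10.1 pitch 28.0 at x=.575 [0.179  0.0523] rms 0.0014 extent [-0.0276 -0.0271  0.0322  0.033 ]
  mouth from z=35: [0.6071 0.1847 0.035 ] s 0.0369
  end by extent [0.5511 0.1748 0.0652] [0.6035 0.1841 0.037 ]
side 469 378 yaw 10.8 pitch 27.7 at x=.575 [0.1785 0.0512] rms 0.0016 extent [-0.0954 -0.027   0.0319  0.0339]
  mouth from z=35: [0.6052 0.1843 0.035 ] s 0.0348
  end by extent [0.493  0.1628 0.095 ] [0.604  0.1841 0.0357]
both 965 743 yaw 10.5 pitch 27.9 at x=.575 [0.1788 0.052 ] rms 0.0016 extent [-0.091  -0.0272  0.0322  0.0334]
  mouth from z=35: [0.6065 0.1847 0.035 ] s 0.0362
  end by extent [0.5504 0.1743 0.0652] [0.6036 0.1841 0.0365]
side ((261.4044494628906, 232.47494506835938), (36.96323776245117, 42.42070388793945), 117.4128646850586) [ 0.5511 -0.155   0.012 ]
 foot heights 0.0132 mid [ 0.5497 -0.4309  0.2681] [0.088 0.718 0.542]
 peg 90 [ 0.5496 -0.1355  0.0348] 0.5391315846464017
top ((276.0880432128906, 169.99172973632812), (30.7985782623291, 31.124614715576172), 84.33329772949219) [ 0.5496 -0.1309  0.012 ]
 foot heights 0.0138 mid [ 0.5147 -0.1154  0.5537] [0.158 0.123 1.114]
 peg 12 [ 0.547  -0.1281  0.057 ] 0.06065461018257645
```

move_arm([
  [1.74,3.68,0,-0.54,8.7],
  [1.74,3.68,0,-0.54,8.7],
  [1.74,3.68,0,-0.54,8.7],
  [1.74,3.68,0,-0.54,8.7],
  [1.74,3.68,0,-0.54,8.7],
  [1.74,3.68,0,-0.54,8.7],
  [1.74,3.68,0,-0.54,8.7],
  [1.74,3.68,0,-0.54,8.7],
  [1.74,3.68,0,-0.54,8.7],
  [1.74,3.68,0,-0.54,8.7],
  [1.74,3.68,0,-0.54,8.7],
  [1.74,3.68,0,-0.54,8.7],
  [1.74,3.68,0,-0.54,8.7],
  [1.74,3.68,0,-0.54,8.7],
  [1.74,3.68,0,-0.54,8.7],
  [1.74,3.68,0,-0.54,8.7],
  [1.74,3.68,0,-0.54,8.7],
  [1.74,3.68,0,-0.54,8.7],
  [1.74,3.68,0,-0.54,8.7],
  [1.74,3.68,0,-0.54,8.7],
])

```text
t: 2.1
position: [0.5661, 0.1787, 0.2222]
eef_rot: [0.769, -0.639, -0.0, 0.0]
wrist_force: [1.3, 0.2, -0.7]
grip_width: 0.0867
```

move_arm([
  [0,-0.15,-4,0,8.7],
  [0,0,-4,0,8.7],
  [0,0,-4,0,8.7],
  [0,0,-3.4,0,8.7],
  [0,0,-2,0,8.7],
  [0,0,-1,0,8.7],
  [0,0,0,0,8.7],
])

```text
t: 2.8
position: [0.5648, 0.1753, 0.0373]
eef_rot: [0.769, -0.639, -0.001, 0.001]
wrist_force: [-0.6, -0.3, -0.5]
grip_width: 0.0873
```

```bash
cat > look.py <<'E'
import sys
from h import *
t=sys.argv[1]; u0,u1,v0,v1=map(int,sys.argv[3:7]); n=sys.argv[2]
im,d=snap(n,t)
s=min(800//(u1-u0),600//(v1-v0))
cv2.imwrite(f'pics/{t}z.png',cv2.resize(im[v0:v1,u0:u1],None,fx=s,fy=s,interpolation=cv2.INTER_CUBIC)[:,:,::-1])
E
python3 look.py g1 side 225 325 90 180
```

```text
(no output)
```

View pics/g1z.png

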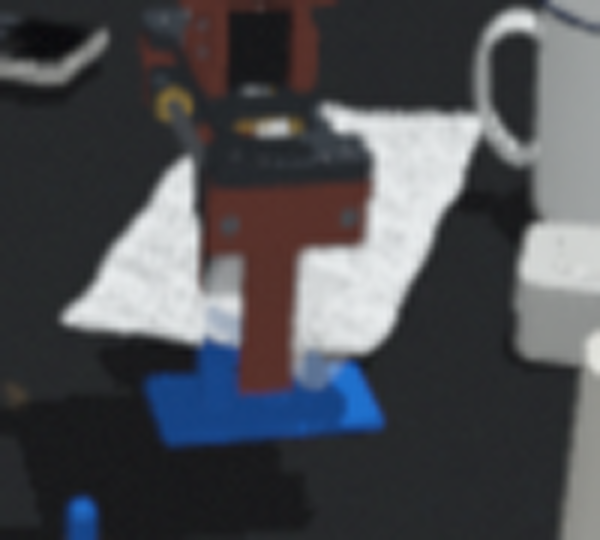

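move_arm([
  [0.1,0.1,0.1,0,6],
  [0,0,0,0,4.5],
  [0,0,0,0,4.5],
  [0,0,0,0,4.5],
  [0,0,0,0,4.5],
  [0,0,0,0,4.5],
], grip_force=12)

```text
t: 3.45
position: [0.5671, 0.177, 0.04]
eef_rot: [0.769, -0.64, -0.0, -0.0]
wrist_force: [-1.3, 3.4, 2.4]
grip_width: 0.0473
```

move_arm([
  [0,0,1,0,4.5],
  [0,0,2,0,4.5],
  [0,0,2.5,0,4.5],
  [0,0,2.5,0,4.5],
  [0,0,2,0,4.5],
  [0,0,1,0,4.5],
  [0,0,0,0,4.5],
])

```text
t: 4.15
position: [0.568, 0.1766, 0.1513]
eef_rot: [0.769, -0.639, 0.001, -0.001]
wrist_force: [1.0, -0.3, -0.6]
grip_width: 0.0477
```

```bash
python3 look.py g2 side 225 325 70 160
```

```text
(no output)
```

View pics/g2z.png

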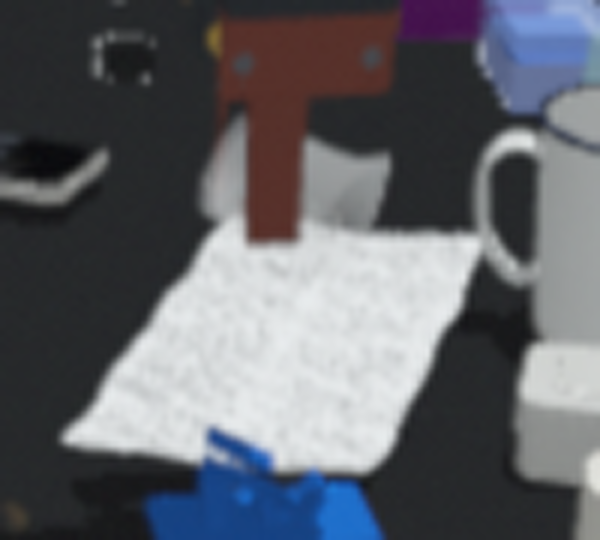

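move_arm([
  [0,0,0,0,4.5],
  [0,0,0,0,4.5],
  [0,0,0,0,4.5],
], grip_force=6)

```text
t: 4.5
position: [0.5663, 0.1764, 0.1486]
eef_rot: [0.769, -0.639, -0.001, 0.001]
wrist_force: [0.2, 1.5, -1.4]
grip_width: 0.048
```

```bash
python3 look.py g3 side 225 325 70 160
```

```text
(no output)
```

View pics/g3z.png

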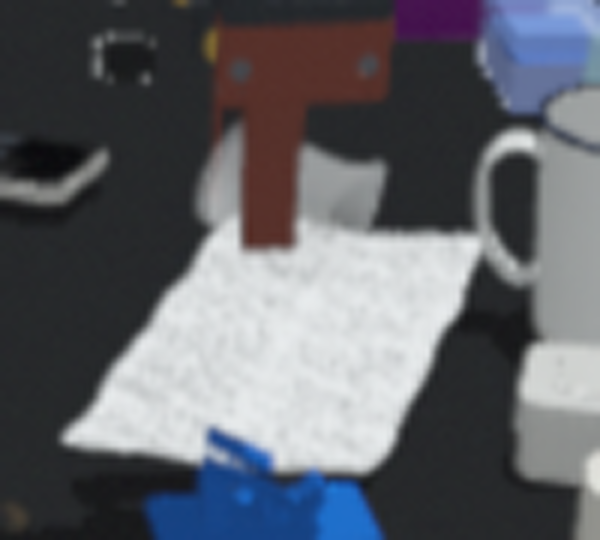

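move_arm([
  [0,0,0,0,4.5],
  [0,0,0,0,4.5],
  [0,0,0,0,4.5],
], grip_force=4)

```text
t: 4.85
position: [0.567, 0.1765, 0.1496]
eef_rot: [0.769, -0.639, -0.0, -0.0]
wrist_force: [-0.1, -0.1, -0.6]
grip_width: 0.0477
```

```bash
python3 look.py g4 side 225 325 70 160
```

```text
(no output)
```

View pics/g4z.png

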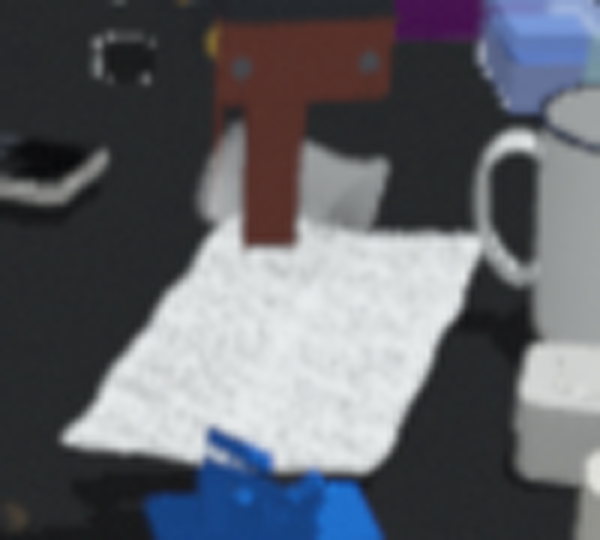

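```bash
cat > pit.py <<'E'
import sys
from h import *
from scipy.optimize import least_squares
tag=sys.argv[1];G=np.array(list(map(float,sys.argv[2:5])));p0=float(sys.argv[5])
d=np.load(f'pics/{tag}.npz')['d']
c,_=ray('side',0,0)
V,U=np.mgrid[60:300,180:360];P=np.array([pt('side',u,v,d[v,u]) for u,v in zip(U.ravel(),V.ravel())])
yaw=np.deg2rad(10.5);f=np.array([np.cos(yaw),np.sin(yaw),0]);l=np.array([-f[1],f[0],0])
W=P-G;L=np.c_[W@f,W@l,W[:,2]]
K=L[(np.abs(L[:,0])<.07)&(np.abs(L[:,1])<.035)&(np.abs(L[:,2])<.06)]
K=K[(K[:,0]>.013)]
print(len(K))
def res(x,Q):
    a=np.array([np.cos(x[0]),0,-np.sin(x[0])]);w=Q-[0,0,x[1]]
    return np.linalg.norm(w-np.outer(w@a,a),axis=1)-.024
x=np.array([np.deg2rad(p0),0.])
for it in range(6):
    Q=K[np.abs(res(x,K))<(.01 if it<2 else .005)]
    x=least_squares(res,x,args=(Q,),loss='soft_l1',f_scale=.002).x
a=np.array([np.cos(x[0]),0,-np.sin(x[0])]);s=K@a
ok=np.abs(res(x,K))<.006
print('pitch',np.rad2deg(x[0]).round(1),'dz',x[1].round(4),len(Q),'mouth s',np.percentile(s[ok],[90,97,99]).round(4),'rms',res(x,Q).std())
E
python3 pit.py g4 .567 .1765 .1686 25
```

```text
240
pitch 26.1 dz -0.0048 236 mouth s [0.0422 0.0447 0.0464] rms 0.001617551189344025
```

move_arm([
  [-0.2,-1,0,0,4.5],
  [-0.4,-2.2,0,0,4.5],
  [-0.6,-3.4,0,0,4.5],
  [-0.6,-3.4,0,0,4.5],
  [-0.6,-3.4,0,0,4.5],
  [-0.6,-3.4,0,0,4.5],
  [-0.6,-3.4,0,0,4.5],
  [-0.6,-3.4,0,0,4.5],
  [-0.6,-3.4,0,0,4.5],
  [-0.5,-2.4,0,0,4.5],
  [-0.3,-1.4,0,0,4.5],
  [-0.1,-0.6,0,0,4.5],
  [0,0,0,0,4.5],
], grip_force=9)

```text
t: 6.2
position: [0.5099, -0.1378, 0.1497]
eef_rot: [0.769, -0.64, -0.0, -0.0]
wrist_force: [0.2, 0.2, -1.7]
grip_width: 0.0473
```

```bash
python3 look.py g5 side 200 320 140 270; python3 pit.py g5 .510 -.1375 .168 25; python3 -c "
from h import *
print(observe()['position'])"
```

```text
446
pitch 27.4 dz -0.0027 439 mouth s [0.0422 0.044  0.0448] rms 0.0012508249596172665
[ 0.50993166 -0.13711694  0.14962537]
```

View pics/g5z.png

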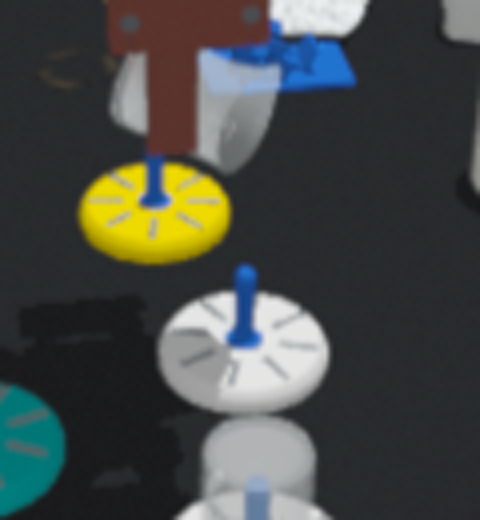

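move_arm([
  [0,0,-1.5,0,4.5],
  [0,0,-2,0,4.5],
  [0,0,-2,0,4.5],
  [0,0,-1.5,0,4.5],
  [0,0,-0.8,0,4.5],
  [0,0,-0.4,0,4.5],
  [0,0,0,0,4.5],
])

```text
t: 6.95
position: [0.5101, -0.1369, 0.0675]
eef_rot: [0.769, -0.639, -0.0, -0.0]
wrist_force: [0.2, -0.2, -0.6]
grip_width: 0.0472
```

```bash
python3 look.py g6 side 200 320 140 270; python3 pit.py g6 .510 -.1375 .087 25
```

```text
403
pitch 27.2 dz -0.0043 380 mouth s [0.0444 0.0586 0.0634] rms 0.001488042419963901
```

View pics/g6z.png

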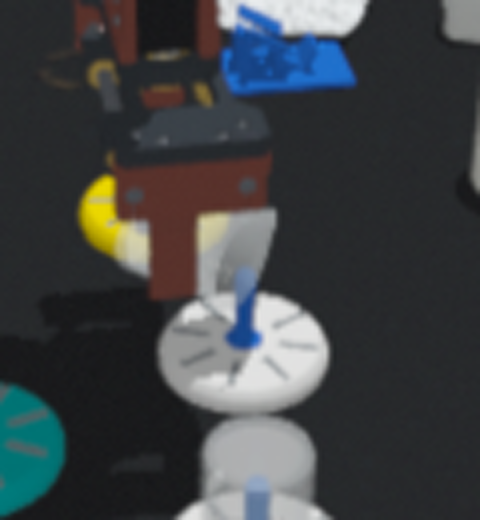

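move_arm([
  [0.3,0.05,0,0,4.5],
  [0.3,0.05,0,0,4.5],
  [0.3,0.06,0,0,4.5],
  [0.3,0.05,0,0,4.5],
  [0.3,0.06,0,0,4.5],
  [0.3,0.05,0,0,4.5],
  [0.3,0.06,0,0,4.5],
])

```text
t: 7.7
position: [0.5309, -0.1335, 0.0675]
eef_rot: [0.769, -0.639, -0.0, 0.0]
wrist_force: [-1.9, -0.2, 0.1]
grip_width: 0.0474
```

```bash
python3 look.py g7 side 200 320 140 270; python3 pit.py g7 .531 -.133 .0865 40
```

```text
335
pitch 42.2 dz -0.0039 324 mouth s [0.0428 0.0443 0.0512] rms 0.0014139611201968536
```

View pics/g7z.png

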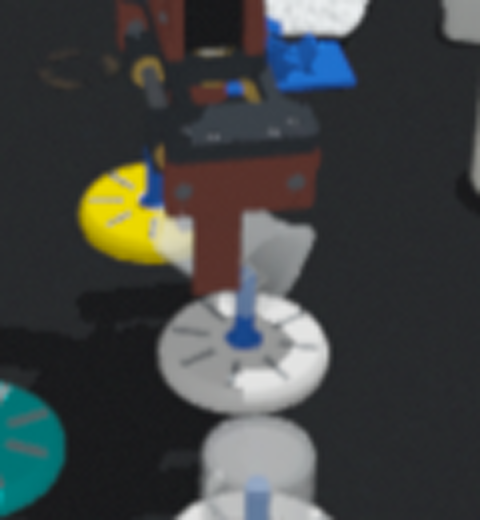

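move_arm([
  [0.35,0.06,0,0,4.5],
  [0.35,0.07,0,0,4.5],
  [0.35,0.06,0,0,4.5],
  [0.35,0.07,0,0,4.5],
  [0.35,0.06,0,0,4.5],
  [0.35,0.07,0,0,4.5],
  [0.35,0.06,0,0,4.5],
  [0.35,0.07,0,0,4.5],
  [0.2,0.03,0,0,4.5],
])

```text
t: 8.65
position: [0.5606, -0.1278, 0.0672]
eef_rot: [0.769, -0.639, -0.001, 0.0]
wrist_force: [-3.2, 1.0, -4.7]
grip_width: 0.0477
```

```bash
python3 look.py g8 side 200 320 140 270; python3 pit.py g8 .561 -.128 .0865 65
```

```text
123
pitch 75.6 dz -0.016 120 mouth s [0.0432 0.0448 0.0452] rms 0.0013359185457525531
```

View pics/g8z.png

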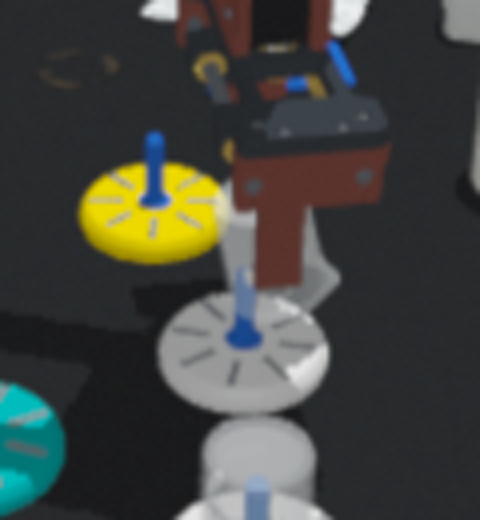

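move_arm([
  [0.25,0.05,0,0,4.5],
  [0.25,0.05,0,0,4.5],
  [0.25,0.05,0,0,4.5],
  [0.2,0.03,0,0,4.5],
  [0,0,0,0,4.5],
])

```text
t: 9.2
position: [0.5696, -0.126, 0.0671]
eef_rot: [0.769, -0.639, -0.001, 0.0]
wrist_force: [-6.0, -0.3, -4.3]
grip_width: 0.0475
```

```bash
python3 look.py g9 side 200 320 140 270; sed -i 's/K\[(K\[:,0\]>.013)\]/K[(K[:,0]>.013)|((K[:,2]<-.022)\&(K[:,2]>-.042))]/' pit.py; python3 pit.py g9 .570 -.1265 .0865 85; python3 pit.py g8 .561 -.128 .0865 65
```

```text
217
pitch 88.8 dz -0.196 215 mouth s [0.0411 0.0441 0.0448] rms 0.0012582307537534838
251
pitch 90.0 dz -219.5279 234 mouth s [0.0398 0.0412 0.0418] rms 0.0018419786597365711
```

View pics/g9z.png

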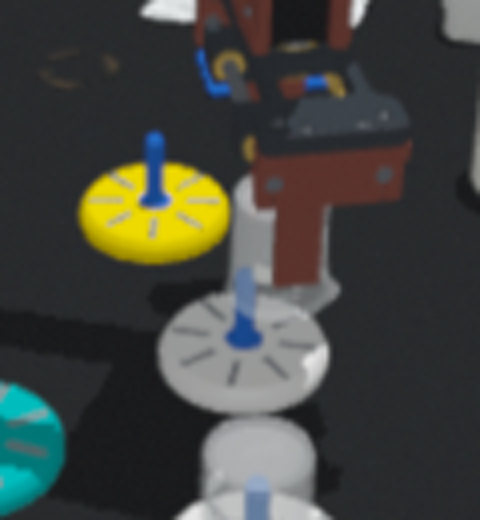

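move_arm([
  [0.2,0.04,0,0,4.5],
  [0,0,0,0,4.5],
  [-0.4,-0.08,0,0,4.5],
  [-0.6,-0.1,0,0,4.5],
  [-0.6,-0.1,0,0,4.5],
  [-0.25,-0.05,0,0,4.5],
  [0,0,0,0,4.5],
])

```text
t: 9.95
position: [0.554, -0.1295, 0.068]
eef_rot: [0.769, -0.64, 0.0, -0.0]
wrist_force: [0.6, -0.5, -1.6]
grip_width: 0.0477
```

```bash
python3 look.py g10 side 200 320 140 270;python3 look.py t10 top 240 360 120 220
cat > ax.py <<'E'
import sys
from h import *
from scipy.optimize import least_squares
tag=sys.argv[1];G=np.array(list(map(float,sys.argv[2:5])))
d=np.load(f'pics/{tag}.npz')['d']
V,U=np.mgrid[140:330,200:330];P=np.array([pt('side',u,v,d[v,u]) for u,v in zip(U.ravel(),V.ravel())])
yaw=np.deg2rad(10.5);f=np.array([np.cos(yaw),np.sin(yaw),0]);l=np.array([-f[1],f[0],0])
W=P-G;K=np.c_[W@f,W@l,W[:,2]]
K=K[(np.hypot(K[:,0],K[:,1])<.04)&(np.abs(K[:,2])<.06)&(K[:,1]<.0)]
K=K[((np.abs(K[:,0])>.013)|(K[:,2]<-.022))&(K[:,2]>-.040)&(K[:,2]<.01)]
def res(x,Q):
    a=np.array([x[0],x[1],-1]);a/=np.linalg.norm(a);w=Q-[x[2],x[3],-.02]
    return np.linalg.norm(w-np.outer(w@a,a),axis=1)-.024
x=np.array([0.05,0,-.004,0])
for it in range(8):
    Q=K[np.abs(res(x,K))<(.01 if it<2 else .004)]
    x=least_squares(res,x,args=(Q,),loss='soft_l1',f_scale=.0015).x
print('tilt fwd/left deg',np.rad2deg(np.arctan(x[:2])).round(1),'axis at G-20mm (f,l) mm',(x[2:]*1e3).round(1),len(Q),'world',(G+f*x[2]+l*x[3]).round(4))
E
python3 ax.py g9 .5696 -.126 .0865;python3 -c "
from h import *
print(observe()['position'])"; python3 ax.py g10 .553 -.129 .0865
```

```text
tilt fwd/left deg [-0.7  0.3] axis at G-20mm (f,l) mm [-3.5 -0.1] 298 world [ 0.5662 -0.1267  0.0865]
[ 0.55437548 -0.12946572  0.06791082]
tilt fwd/left deg [-2.2 -0.2] axis at G-20mm (f,l) mm [-3.4 -0.7] 298 world [ 0.5498 -0.1303  0.0865]
```

View pics/g10z.png

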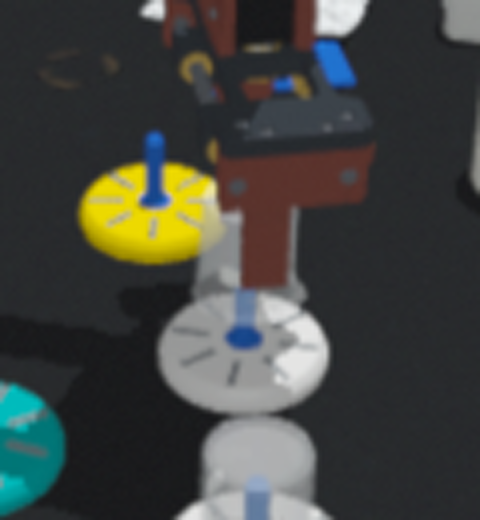

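View pics/t10z.png

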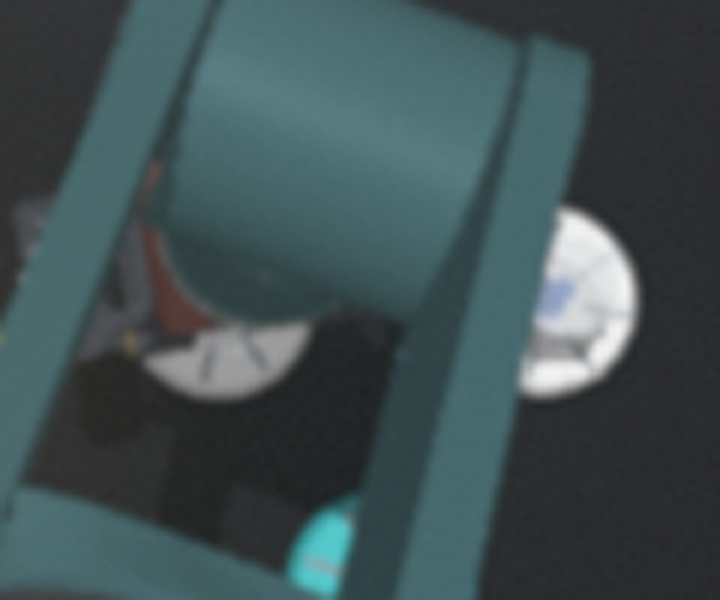

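move_arm([
  [0,0,-0.8,0,4.5],
  [0,0,-0.8,0,4.5],
  [0,0,-0.5,0,4.5],
  [0,0,-0.2,0,4.5],
  [0,0,0,0,4.5],
])

```text
t: 10.55
position: [0.5536, -0.1291, 0.0439]
eef_rot: [0.769, -0.639, -0.001, 0.0]
wrist_force: [0.1, 0.0, 0.2]
grip_width: 0.0474
```

```bash
python3 look.py g11 side 200 320 140 270;python3 -c "
from h import *
print(observe()['position'])"; python3 ax.py g11 .554 -.1295 .064
```

```text
[ 0.5538106  -0.12921326  0.04427997]
tilt fwd/left deg [-2.8 -0. ] axis at G-20mm (f,l) mm [-4.5  0.5] 283 world [ 0.5495 -0.1299  0.064 ]
```

View pics/g11z.png

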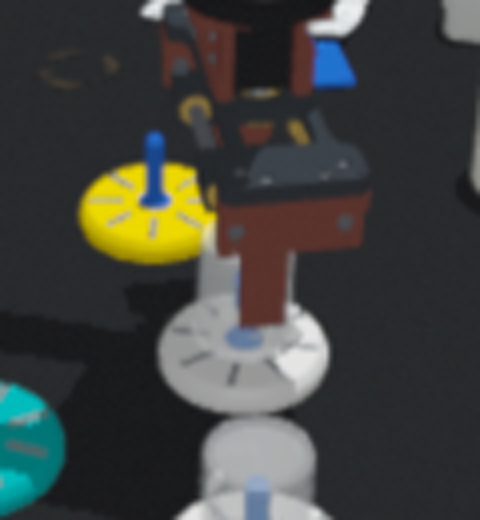

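Over the peg, clear, almost upright. Now I lower it slowly until the foot pushes back.

move_arm([
  [0,0,-0.15,0,4.5],
  [0,0,-0.15,0,4.5],
  [0,0,0,0,4.5],
], grip_force=6)

```text
t: 10.9
position: [0.5541, -0.1294, 0.0417]
eef_rot: [0.769, -0.639, 0.0, -0.0]
wrist_force: [-0.3, 0.4, -0.6]
grip_width: 0.0478
```

move_arm([
  [0,0,-0.1,0,4.5],
  [0,0,-0.1,0,4.5],
  [0,0,0,0,4.5],
])

```text
t: 11.2
position: [0.5531, -0.1295, 0.04]
eef_rot: [0.769, -0.639, -0.0, 0.001]
wrist_force: [-4.4, -0.5, 5.3]
grip_width: 0.0477
```

move_arm([
  [0,0,-0.1,0,4.5],
  [0,0,0,0,4.5],
])

```text
t: 11.4
position: [0.5533, -0.1294, 0.0392]
eef_rot: [0.769, -0.639, -0.0, 0.0]
wrist_force: [-4.0, -0.3, 6.5]
grip_width: 0.0477
```

```bash
python3 look.py g12 side 200 320 140 270; python3 ax.py g12 .5535 -.1295 .0585;python3 -c "
from h import *
print(observe())"
```

```text
tilt fwd/left deg [0.6 0. ] axis at G-20mm (f,l) mm [-4.8  0.2] 292 world [ 0.5487 -0.1302  0.0585]
{'t': 11.45, 'q': array([-3.51059858e-01,  5.37974471e-01,  1.75487423e+00, -6.14747090e-04,
        8.49656911e-01,  1.03666373e+00]), 'qvel': array([-0.00023852,  0.00208801, -0.00110241, -0.00060521,  0.00053879,
       -0.00013648]), 'effort': array([ 8.99546519e-01, -5.04167497e+01, -1.84981889e+01,  6.02691807e-01,
       -1.18041761e+00, -7.13190166e-03]), 'position': array([ 0.55325119, -0.12942946,  0.03915908]), 'eef_rot': array([ 7.68911828e-01, -6.39354627e-01, -3.52355493e-04,  3.70770451e-04]), 'wrist_force': array([-3.72911648, -0.54050615,  6.5756258 ]), 'wrist_torque': array([-0.10583623,  0.62910076, -0.02225398]), 'grip_width': 0.04751640516519639}
```

View pics/g12z.png

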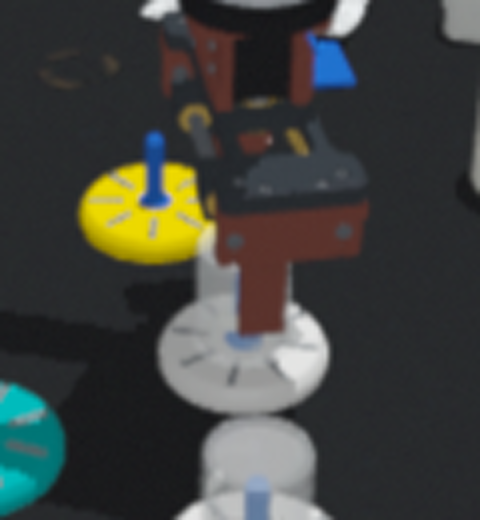

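move_arm([
  [0,0,0,0,4.7],
  [0,0,0,0,4.9],
  [0,0,0,0,5.3],
  [0,0,0,0,6],
  [0,0,0,0,7],
  [0,0,0,0,8],
  [0,0,0,0,8],
], grip_force=3)

```text
t: 12.15
position: [0.554, -0.1293, 0.0386]
eef_rot: [0.769, -0.639, -0.0, -0.0]
wrist_force: [-0.6, 1.1, -0.7]
grip_width: 0.0788
```

```bash
python3 look.py g13 side 200 320 140 270; python3 ax.py g13 .5535 -.1295 .0585
```

```text
tilt fwd/left deg [-0.4  0.7] axis at G-20mm (f,l) mm [-4.9  0.1] 217 world [ 0.5486 -0.1303  0.0585]
```

View pics/g13z.png

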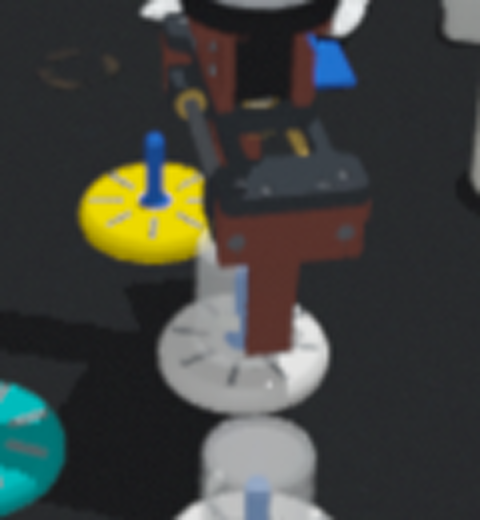

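Released and it stands upright; the fingers are clear on both sides. I retreat straight up, then back away.

move_arm([
  [0,0,0.5,0,8.2],
  [0,0,1.5,0,8.5],
  [0,0,3,0,8.5],
  [0,0,4,0,8.5],
  [0,0,4,0,8.5],
  [0,0,4,0,8.5],
  [0,4,2,0,8.5],
  [0,4,0,0,8.5],
  [0,4,0,0,8.5],
  [0,4,0,0,8.5],
  [0,4,0,0,8.5],
  [0,2,0,0,8.5],
  [0,0,0,0,8.5],
])

```text
t: 13.5
position: [0.5536, 0.0933, 0.229]
eef_rot: [0.77, -0.638, -0.0, -0.0]
wrist_force: [-0.3, 0.1, 0.1]
grip_width: 0.0848
```

```bash
python3 look.py g14 side 180 330 170 320; python3 ax.py g14 .5535 -.1295 .0585; python3 look.py t14 top 220 360 120 240
python3 - <<'E'
from h import *
d0=np.load('pics/top0.npz')['d'];d=np.load('pics/t14.npz')['d']
def top(d,u,v):
    Q=np.array([pt('top',a,b,d[b,a]) for a in range(u-20,u+21) for b in range(v-20,v+21)]);Q=Q[(Q[:,2]>.066)&(Q[:,2]<.09)]
    return len(Q),((Q.min(0)+Q.max(0))/2).round(4),Q.mean(0).round(4),Q[:,2].std().round(4)
print('new',top(d,273,171));print('dry now',top(d,331,170));print('dry before',top(d0,331,170))
E
```

```text
tilt fwd/left deg [ 0.9 -0.6] axis at G-20mm (f,l) mm [-4.9  0.2] 323 world [ 0.5487 -0.1302  0.0585]
new (258, array([ 0.5473, -0.1302,  0.0733]), array([ 0.5471, -0.1295,  0.0734]), np.float64(0.0021))
dry now (261, array([ 0.5523, -0.2808,  0.0722]), array([ 0.5524, -0.2807,  0.0735]), np.float64(0.002))
dry before (263, array([ 0.5523, -0.2807,  0.073 ]), array([ 0.5522, -0.2805,  0.0734]), np.float64(0.0022))
```

View pics/g14z.png

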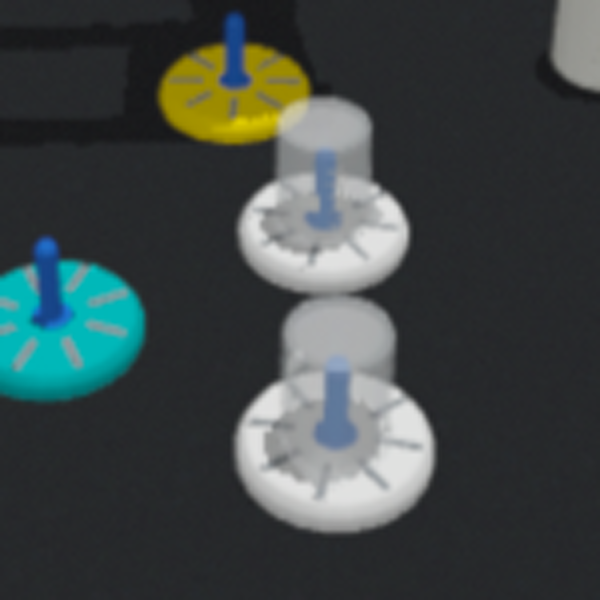

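View pics/t14z.png

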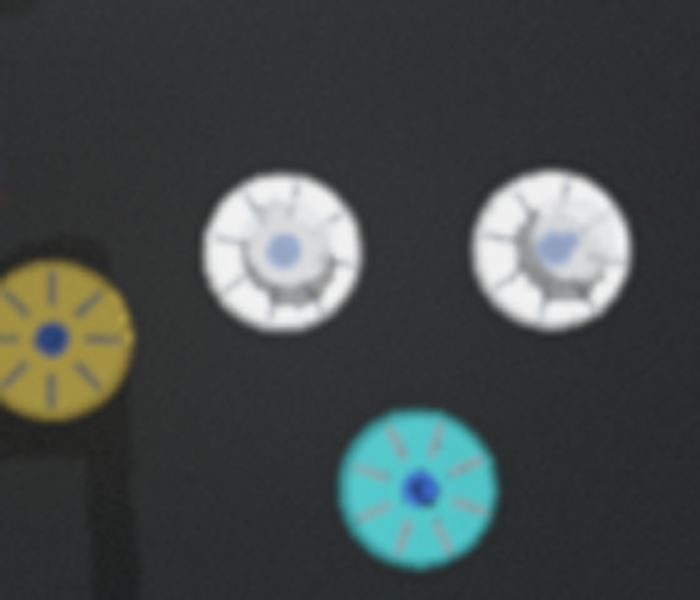

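The new beaker's top stands at 73.4 mm, the same as the other beaker's, and it is centred on its peg. The other beaker has not moved. I'm handing the job in.

```bash
python3 -c "
from rig import *
print(finish_job())"
```

```text
the job is handed in; nothing more can be done
None
```

The beaker is upside down on the free white peg stand, let go, and the job is handed in at about 13.6 s.

**How it was done:** I gripped the beaker about 45 mm behind the mouth and lifted it straight out of the cradle. The moves cannot tilt the tool, so I first eased the grip to 6 N and then 4 N, hoping the beaker would swing mouth-down. It did not. I then put its mouth over the fixed peg and moved the gripper forward so the peg pushed the lower rim back. That turned the beaker in the pads from about 27° to upright. I centred it, lowered it until the foot pushed back with about 6 N, opened the fingers and moved away.

**Last checks:**
- **Seating:** the beaker's top stands at 73.4 mm, the same as the other beaker (73.4 mm before and 73.5 mm after the work), against 74 mm in the text. The fitted tilt is within about 1°, which is roughly the noise of the measurement.
- **Position:** its axis is within about 2 mm of the peg.
- **Other beaker:** its centre is unchanged to within 0.2 mm. The yellow and turquoise stands were not touched.
- **Robot:** it was clear of everything at the end, and the highest wrist force in the readings was about 8 N.

**Small disagreements:**
- The slope in the cradle measured 28°, against 30° given.
- The grip sat 4–5 mm off the beaker's axis. I allowed for this when centring it on the peg.

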